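# Check the marver plates for flatness

### The job

Check the graphite marver plates on the glass bead bench one after another, starting with the plate on the robot's left and ending on its right: lay the straightedge lengthwise along the middle of the plate, let go of it, press its near end down over the plate with the fingers, then its far end, and see whether it rocks. Put every plate on which it rocks into the aluminium resurfacing tray, and every flat one onto the white ceramic ready board, lying face up (side by side, or on one another). Finish with the straightedge lying on its wooden rest, along it, and leave the other things on the bench undisturbed.

Things in the scene. Friction and masses are not known exactly. Their poses are not given: they have to be found in the camera images.
- plate1_c (a point): centre of a loose dark graphite plate, 124 long (x) x 46 wide (y), about 18 thick, 0.22 kg; 9 above its underside. Lies face up, x roughly along world +x (yaw within 0.3), so its -x end is the near one. Place: left (y about 0.15); one plate at most per place, the others are absent (None) (sizes in mm)
- plate2_c (a point): centre of a loose dark graphite plate, 124 long (x) x 46 wide (y), about 18 thick, 0.22 kg; 9 above its underside. Lies face up, x roughly along world +x (yaw within 0.3), so its -x end is the near one. Place: left (y about 0.15); one plate at most per place, the others are absent (None) (sizes in mm)
- plate3_c (a point): centre of a loose dark graphite plate, 124 long (x) x 46 wide (y), about 18 thick, 0.22 kg; 9 above its underside. Lies face up, x roughly along world +x (yaw within 0.3), so its -x end is the near one. Place: middle (y about 0); one plate at most per place, the others are absent (None) (sizes in mm)
- plate4_c (a point): centre of a loose dark graphite plate, 124 long (x) x 46 wide (y), about 18 thick, 0.22 kg; 9 above its underside. Lies face up, x roughly along world +x (yaw within 0.3), so its -x end is the near one. Place: middle (y about 0); one plate at most per place, the others are absent (None) (sizes in mm)
- plate5_c (a point): centre of a loose dark graphite plate, 124 long (x) x 46 wide (y), about 18 thick, 0.22 kg; 9 above its underside. Lies face up, x roughly along world +x (yaw within 0.3), so its -x end is the near one. Place: right (y about -0.15); one plate at most per place, the others are absent (None); the right place may be empty (sizes in mm)
- plate6_c (a point): centre of a loose dark graphite plate, 124 long (x) x 46 wide (y), about 18 thick, 0.22 kg; 9 above its underside. Lies face up, x roughly along world +x (yaw within 0.3), so its -x end is the near one. Place: right (y about -0.15); one plate at most per place, the others are absent (None); the right place may be empty (sizes in mm)
- straightedge: a loose steel straightedge, 0.18 kg: flat bar 130 long (x) x 26 wide (y) x 8 thick, with an upright wooden grip rib on its middle, 50 long (x) x 14 wide (y), from 8 up to 40 above the underside. Origin: centre of the underside. It can be used either way round. Starts on its rest. (sizes in mm)
- edge_grip (a point): middle of the straightedge, 24 above its underside, inside the grip rib (16 below the rib's top); same axes as the straightedge (sizes in mm)
- rest_top (a point): centre of the top face (12 above the bench) of the straightedge's rest, a fixed dark wooden board 170 (x) x 60 (y) x 12, beyond the plates, its x roughly along world +y (sizes in mm)
- tray_in (a point): centre of the inner floor (5 above the bench) of the resurfacing tray, a fixed open aluminium tray, inside 230 (x) x 148 (y), walls 5 thick and 28 high above the bench. x, y: along the tray's sides. Tray and ready board stand left and right of the plates, either way about. (sizes in mm)
- ready_top (a point): centre of the top face (8 above the bench) of the ready board, a fixed plain white ceramic slab without rim, 240 (x) x 158 (y) x 8; x, y along its sides (sizes in mm)
- bead_jar: bystander: squat glass jar with blue cap, 44 dia x 55, origin under its centre; leave alone (sizes in mm)
- red_tumbler: bystander: amber glass tumbler, 52 dia x 50, origin under its centre; leave alone (sizes in mm)
- steel_bowl: bystander: steel bowl, 100 dia x 40, origin under its centre; leave alone (sizes in mm)
- brass_weight: bystander: knobbed brass weight, 40 dia x 34, absent (None) at most starts, origin under its centre; leave alone (sizes in mm)
- spatula: bystander: small spatula, 170 long, origin under its centre; leave alone (sizes in mm)
- frit_jar: bystander: glass jar with steel cap, 48 dia x 60, origin under its centre; leave alone (sizes in mm)
- plate1: the same plate as plate1_c; origin: centre of its underside. Flat (face 18 high all over) or crowned: a shallow roof, 19 high at mid-length, falling evenly to 14 at both ends, on which a straightedge laid lengthwise see-saws 0.08 rad each way. Undersides are flat. The names do not tell which are crowned. (sizes in mm)
- plate2: the same plate as plate2_c; origin: centre of its underside. Flat (face 18 high all over) or crowned: a shallow roof, 19 high at mid-length, falling evenly to 14 at both ends, on which a straightedge laid lengthwise see-saws 0.08 rad each way. Undersides are flat. The names do not tell which are crowned. (sizes in mm)
- plate3: the same plate as plate3_c; origin: centre of its underside. Flat (face 18 high all over) or crowned: a shallow roof, 19 high at mid-length, falling evenly to 14 at both ends, on which a straightedge laid lengthwise see-saws 0.08 rad each way. Undersides are flat. The names do not tell which are crowned. (sizes in mm)
- plate4: the same plate as plate4_c; origin: centre of its underside. Flat (face 18 high all over) or crowned: a shallow roof, 19 high at mid-length, falling evenly to 14 at both ends, on which a straightedge laid lengthwise see-saws 0.08 rad each way. Undersides are flat. The names do not tell which are crowned. (sizes in mm)
- plate5: the same plate as plate5_c; origin: centre of its underside. Flat (face 18 high all over) or crowned: a shallow roof, 19 high at mid-length, falling evenly to 14 at both ends, on which a straightedge laid lengthwise see-saws 0.08 rad each way. Undersides are flat. The names do not tell which are crowned. (sizes in mm)
- plate6: the same plate as plate6_c; origin: centre of its underside. Flat (face 18 high all over) or crowned: a shallow roof, 19 high at mid-length, falling evenly to 14 at both ends, on which a straightedge laid lengthwise see-saws 0.08 rad each way. Undersides are flat. The names do not tell which are crowned. (sizes in mm)
There are look-alikes about, which are no part of the job. What is shaped like the plate5 but pink is not meant.

How it is judged:
On the way, in this order (a step that is already met when the one before it is completed fails the run):
1. straightedge lying lengthwise on the left-hand plate, its near end pressed down with the fingers (((horizontal distance between edge_grip and plate1_c below 0.022 m and angle between the x axis of edge_grip and the x axis of plate1_c, either way round below 0.25 rad and angle between the z axis of edge_grip and the z axis of plate1_c, either way round below 0.3 rad and contact force between straightedge and plate1 above 4 N and x of the grasp point in the frame of plate1_c below -0.036 m and y of the grasp point in the frame of plate1_c between -0.03 and 0.03 m) or (horizontal distance between edge_grip and plate2_c below 0.022 m and angle between the x axis of edge_grip and the x axis of plate2_c, either way round below 0.25 rad and angle between the z axis of edge_grip and the z axis of plate2_c, either way round below 0.3 rad and contact force between straightedge and plate2 above 4 N and x of the grasp point in the frame of plate2_c below -0.036 m and y of the grasp point in the frame of plate2_c between -0.03 and 0.03 m))), for 0.2 s.
2. straightedge lying lengthwise on the left-hand plate, its far end pressed down with the fingers (((horizontal distance between edge_grip and plate1_c below 0.022 m and angle between the x axis of edge_grip and the x axis of plate1_c, either way round below 0.25 rad and angle between the z axis of edge_grip and the z axis of plate1_c, either way round below 0.3 rad and contact force between straightedge and plate1 above 4 N and x of the grasp point in the frame of plate1_c above 0.036 m and y of the grasp point in the frame of plate1_c between -0.03 and 0.03 m) or (horizontal distance between edge_grip and plate2_c below 0.022 m and angle between the x axis of edge_grip and the x axis of plate2_c, either way round below 0.25 rad and angle between the z axis of edge_grip and the z axis of plate2_c, either way round below 0.3 rad and contact force between straightedge and plate2 above 4 N and x of the grasp point in the frame of plate2_c above 0.036 m and y of the grasp point in the frame of plate2_c between -0.03 and 0.03 m))), for 0.2 s.
3. straightedge lying lengthwise on the middle plate, its near end pressed down with the fingers (((horizontal distance between edge_grip and plate3_c below 0.022 m and angle between the x axis of edge_grip and the x axis of plate3_c, either way round below 0.25 rad and angle between the z axis of edge_grip and the z axis of plate3_c, either way round below 0.3 rad and contact force between straightedge and plate3 above 4 N and x of the grasp point in the frame of plate3_c below -0.036 m and y of the grasp point in the frame of plate3_c between -0.03 and 0.03 m) or (horizontal distance between edge_grip and plate4_c below 0.022 m and angle between the x axis of edge_grip and the x axis of plate4_c, either way round below 0.25 rad and angle between the z axis of edge_grip and the z axis of plate4_c, either way round below 0.3 rad and contact force between straightedge and plate4 above 4 N and x of the grasp point in the frame of plate4_c below -0.036 m and y of the grasp point in the frame of plate4_c between -0.03 and 0.03 m))), for 0.2 s.
4. straightedge lying lengthwise on the middle plate, its far end pressed down with the fingers (((horizontal distance between edge_grip and plate3_c below 0.022 m and angle between the x axis of edge_grip and the x axis of plate3_c, either way round below 0.25 rad and angle between the z axis of edge_grip and the z axis of plate3_c, either way round below 0.3 rad and contact force between straightedge and plate3 above 4 N and x of the grasp point in the frame of plate3_c above 0.036 m and y of the grasp point in the frame of plate3_c between -0.03 and 0.03 m) or (horizontal distance between edge_grip and plate4_c below 0.022 m and angle between the x axis of edge_grip and the x axis of plate4_c, either way round below 0.25 rad and angle between the z axis of edge_grip and the z axis of plate4_c, either way round below 0.3 rad and contact force between straightedge and plate4 above 4 N and x of the grasp point in the frame of plate4_c above 0.036 m and y of the grasp point in the frame of plate4_c between -0.03 and 0.03 m))), for 0.2 s.
5. straightedge lying lengthwise on the right-hand plate, its near end pressed down with the fingers (((horizontal distance between edge_grip and plate5_c below 0.022 m and angle between the x axis of edge_grip and the x axis of plate5_c, either way round below 0.25 rad and angle between the z axis of edge_grip and the z axis of plate5_c, either way round below 0.3 rad and contact force between straightedge and plate5 above 4 N and x of the grasp point in the frame of plate5_c below -0.036 m and y of the grasp point in the frame of plate5_c between -0.03 and 0.03 m) or (horizontal distance between edge_grip and plate6_c below 0.022 m and angle between the x axis of edge_grip and the x axis of plate6_c, either way round below 0.25 rad and angle between the z axis of edge_grip and the z axis of plate6_c, either way round below 0.3 rad and contact force between straightedge and plate6 above 4 N and x of the grasp point in the frame of plate6_c below -0.036 m and y of the grasp point in the frame of plate6_c between -0.03 and 0.03 m))), for 0.2 s.
6. straightedge lying lengthwise on the right-hand plate, its far end pressed down with the fingers (((horizontal distance between edge_grip and plate5_c below 0.022 m and angle between the x axis of edge_grip and the x axis of plate5_c, either way round below 0.25 rad and angle between the z axis of edge_grip and the z axis of plate5_c, either way round below 0.3 rad and contact force between straightedge and plate5 above 4 N and x of the grasp point in the frame of plate5_c above 0.036 m and y of the grasp point in the frame of plate5_c between -0.03 and 0.03 m) or (horizontal distance between edge_grip and plate6_c below 0.022 m and angle between the x axis of edge_grip and the x axis of plate6_c, either way round below 0.25 rad and angle between the z axis of edge_grip and the z axis of plate6_c, either way round below 0.3 rad and contact force between straightedge and plate6 above 4 N and x of the grasp point in the frame of plate6_c above 0.036 m and y of the grasp point in the frame of plate6_c between -0.03 and 0.03 m))), for 0.2 s.
At the end, for the whole second after the job is handed in: Crowned plates lie face up in the tray, flat ones face up on the ready board (plate centre within 100 mm along x and 60 mm along y of its centre, stacked or not), the straightedge on its rest (25 mm, 0.2 rad); all at rest (x of plate1_c in the frame of ready_top between -0.1 and 0.1 m and y of plate1_c in the frame of ready_top between -0.06 and 0.06 m and height (world z) of each of plate1_c, plate2_c, plate3_c, plate4_c, plate5_c, plate6_c below 0.065 m and angle between each of plate1_c, plate2_c, plate3_c, plate4_c, plate5_c, plate6_c's own z axis and vertical below 0.3 rad and linear speed of each of plate1, plate2, plate3, plate4, plate5, plate6, straightedge below 0.02 m/s and x of plate2_c in the frame of tray_in between -0.1 and 0.1 m and y of plate2_c in the frame of tray_in between -0.06 and 0.06 m and x of plate3_c in the frame of tray_in between -0.1 and 0.1 m and y of plate3_c in the frame of tray_in between -0.06 and 0.06 m and x of plate4_c in the frame of ready_top between -0.1 and 0.1 m and y of plate4_c in the frame of ready_top between -0.06 and 0.06 m and x of plate5_c in the frame of ready_top between -0.1 and 0.1 m and y of plate5_c in the frame of ready_top between -0.06 and 0.06 m and x of plate6_c in the frame of tray_in between -0.1 and 0.1 m and y of plate6_c in the frame of tray_in between -0.06 and 0.06 m and horizontal distance between edge_grip and rest_top below 0.025 m and angle between the x axis of edge_grip and the x axis of rest_top, either way round below 0.2 rad and z of edge_grip in the frame of rest_top between 0.018 and 0.03 m and angle between edge_grip's own z axis and vertical below 0.1 rad); the robot touches nothing.
It fails at once if a bystander pushed aside by more than 30 mm or knocked over ((distance of bead_jar from where it was at the start of the episode above 0.03 m or angle between bead_jar's own z axis and vertical above 0.5 rad) or (distance of red_tumbler from where it was at the start of the episode above 0.03 m or angle between red_tumbler's own z axis and vertical above 0.5 rad) or (distance of steel_bowl from where it was at the start of the episode above 0.03 m or angle between steel_bowl's own z axis and vertical above 0.5 rad) or (distance of brass_weight from where it was at the start of the episode above 0.03 m or angle between brass_weight's own z axis and vertical above 0.5 rad) or (distance of spatula from where it was at the start of the episode above 0.03 m or angle between spatula's own z axis and vertical above 0.5 rad) or (distance of frit_jar from where it was at the start of the episode above 0.03 m or angle between frit_jar's own z axis and vertical above 0.5 rad)).
Of plate1, plate2 only 1 to 1 are there at a start; the rules pass over those that are not, and their reading is None.
Of plate3, plate4 only 1 to 1 are there at a start; the rules pass over those that are not, and their reading is None.
Of plate5, plate6, brass_weight only 1 to 1 are there at a start; the rules pass over those that are not, and their reading is None.
At some moment in a run one of plate1, plate2, plate3, plate4, plate5, plate6 may be knocked a few centimetres aside while the robot is not near it.
Once in a run the grip may slacken for a moment while it holds something.
It also fails if it takes over 210 s, if anything falls off the work surface, if the arm or the gripper's body presses on something with over 40 N, if the wrist force passes 120 N, or if a joint passes its speed limit or range.

### The arm

A 6-joint arm with a two-finger parallel gripper is mounted at the origin on the work surface. World frame = base frame: x ahead of the robot, y to its left, z up, the work surface at z = 0. Lengths are in m, angles in rad, forces in N, time in s.
With the tool pointing down it reaches from about 0.35 to 0.925 m from the base axis. Payload 6.4 kg.
Tool frame: the origin (TCP) lies midway between the tips of the shut fingers; the grasp point (between the pads) lies 19 mm behind it; z points along the fingers, y is the line along which they close (so a half turn about z gives the same grasp; the last joint's range is limited). The gripper opens to 94 mm and grips with 3 to 60 N. Pads are 16 mm wide; open, the fingers measure 119 mm over their backs; the gripper's body (75 mm by 177 mm) begins 78 mm behind the grasp point.
Start: joints at [-1.395, 0.245, 1.558, -0, 1.339, -0.174], TCP at [0.223, -0.611, 0.205] pointing down, gripper open.
Joint ranges: [-3.13, 3.13], [-1.02, 2.26], [0.13, 2.54], [-0.95, 4.09], [0.21, 2.88], [-2.74, 2.74]. Speed limits (rad/s): [2.57, 2.57, 3.14, 3.14, 3.14, 3.14].

### API

Orientations are given as a rotation vector (axis times angle).
In Python, from cell import bot gives the robot as it stands.
- The arm moves only by the tool jog_arm, never from a script. Its argument "motion" is a list of rows, each a list of 5 numbers: the shift along the tool's x, y, z in m, then the turn about the tool's z in rad, then the closure, from 0 (fully open) to 1 (shut). A call has 1 to 12 rows; each row shifts and turns the commanded pose from where the row before left it, along the tool's axes as they then stand; what a row does not reach is not made up. A row lasts 1/10 s, in which the tool goes at most 50 mm and 8.59 degrees, less where a joint would pass 70% of its speed; a pose out of reach is approached as far as the arm can. A call with a gripper value outside its range is refused whole. The fingers move at their own pace and stop on an object; the grip force is fixed at half the most. Time passes only in rows, so rows that do not move let the fingers close. It gives the time, the measured TCP pose, the force, the opening and the grip force at its end, in the units of the state.
- bot.get_obs(): the state, without advancing time (a new reading comes with each control period).
- bot.read_camera(name): name is "side" or "top"; returns (picture, depth): 384x512x3 uint8, red, green, blue; 384x512 float32, m along the optical axis (not along the pixel's ray), 0 where there is no reading.
- bot.camera_model(name): a dict with "fx", "fy", "cx", "cy" (pixels), "k1" (the pictures are not rectified: a ray, as slopes to the right and down, at radius r is drawn at 1 + k1 r^2 times it, then the intrinsics apply), "camera_from_world" (4x4, takes a point from world to camera coordinates). Camera axes: x right, y up, looking along -z (the intrinsics and any distortion apply to the point x, -y, -z); pixel columns grow to the right and rows downward; lengths in m; the calibration is good to about 2 mm. A picture is of the moment at which its call begins. camera_model takes no time and is no camera call.
- bot.job_done(): hands the job in; it is judged then, once.
The state is a dict: "time": time; "q": joint angles; "qvel": joint speeds; "joint_torque": joint torques, N m; "tcp_pos": TCP position; "orientation": TCP orientation; "wrist_force": force on the tool from outside, world axes, zero at the start; "moment": the same for the moment, N m; "opening": opening from 0.0 (shut) to 1.0 (fully open); "grasp_force": force on a finger pad.
Only numpy, scipy, OpenCV 4.12 (cv2) and the standard library are available. Lean on these libraries where they do the work, as an engineer would, in place of code of your own. Each camera call takes 0.05 s, during which the arm holds its last target. There are 200 camera calls.

## Working session

There is one attempt and no reset: what is moved stays moved. The work goes in short steps, Python scripts to look and compute and a tool call to move; the robot and the scene stay as the last step left them, time stands still between calls to the robot, and variables do not carry over. Pictures are saved under pics/ and viewed, at most 14 in all, crops included, and the job is handed in when it is done.

Besides the shell and the picture viewer there is one more tool, called as a command line: name --pt "numbers of a row" for each row, then --argument value for the rest. jog_arm: Moves the arm, as the interface text tells. Its arguments: {"type":"object","properties":{"motion":{"type":"array","items":{"type":"array","items":{"type":"number"}}}},"required":["motion"]}

```bash
ls; mkdir -p pics
cat > h.py <<'E'
import numpy as np, cv2
from cell import bot
def snap(n):
    p,d=bot.read_camera(n); return p,d
def cloud(n,d):
    m=bot.camera_model(n); h,w=d.shape
    u,v=np.meshgrid(np.arange(w),np.arange(h))
    K=np.array([[m['fx'],0,m['cx']],[0,m['fy'],m['cy']],[0,0,1.]])
    pts=np.stack([u,v],-1).reshape(-1,1,2).astype(np.float64)
    s=cv2.undistortPoints(pts,K,np.array([m['k1'],0,0,0,0.])).reshape(h,w,2)
    c=np.stack([s[...,0]*d,-s[...,1]*d,-d,np.ones_like(d)],-1)
    return (c@np.linalg.inv(m['camera_from_world']).T)[...,:3]
def save(p,f): cv2.imwrite('pics/'+f,p[...,::-1])
E
python3 - <<'E'
from h import *
o=bot.get_obs(); print({k:np.round(v,3) for k,v in o.items()})
for n in('top','side'):
    p,d=snap(n); save(p,n+'0.png'); np.savez(n+'0.npz',p=p,d=d)
    m=bot.camera_model(n); print(n,m['fx'],m['k1'],np.round(np.linalg.inv(m['camera_from_world']),3).tolist())
E
```

```text
pics
{'time': np.float64(0.0), 'q': array([-1.395,  0.246,  1.559, -0.   ,  1.339, -0.174]), 'qvel': array([-0.001,  0.001,  0.001, -0.   , -0.001,  0.   ]), 'joint_torque': array([-0.0000e+00, -4.1584e+01, -3.1460e+01,  6.9000e-02,  3.3000e-02,
       -0.0000e+00]), 'tcp_pos': array([ 0.223, -0.61 ,  0.204]), 'orientation': array([-3.092, -0.546,  0.   ]), 'wrist_force': array([ 0.88 ,  0.039, -0.407]), 'moment': array([ 0.003, -0.032, -0.027]), 'grasp_force': np.float64(0.0), 'opening': np.float64(1.0)}
top 405.5241431542361 -0.0038434665502264636 [[-0.005, 0.981, -0.194, 0.339], [-1.0, -0.003, 0.008, -0.001], [0.008, 0.194, 0.981, 1.086], [0.0, 0.0, 0.0, 1.0]]
side 386.9475696506852 -0.11097459044080475 [[-0.786, 0.431, -0.443, 0.029], [-0.618, -0.562, 0.55, 0.627], [-0.012, 0.706, 0.708, 0.859], [0.0, 0.0, 0.0, 1.0]]
```

View pics/top0.png

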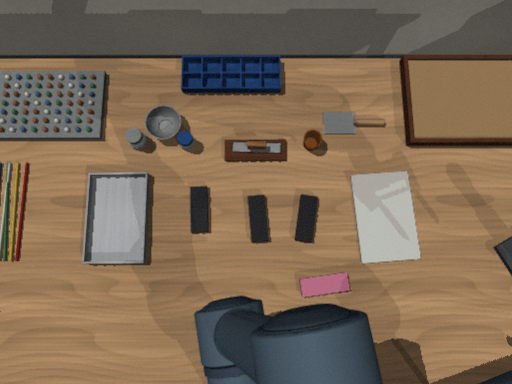

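View pics/side0.png

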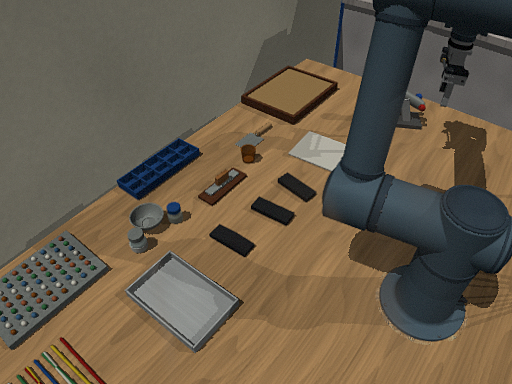

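The top view shows the tray at about (118,218), three dark plates at (200,210), (259,218) and (306,218), the board at (386,217), and the straightedge on its rest at (256,149). The amber tumbler at (313,140) is close to the rest, and the side view agrees. Next I'll measure them.

```bash
cat >> h.py <<'E'
def ray(n,uv,z):
    m=bot.camera_model(n)
    K=np.array([[m['fx'],0,m['cx']],[0,m['fy'],m['cy']],[0,0,1.]])
    s=cv2.undistortPoints(np.array(uv,float).reshape(-1,1,2),K,np.array([m['k1'],0,0,0,0.])).reshape(-1,2)
    T=np.linalg.inv(m['camera_from_world'])
    r=np.c_[s[:,0],-s[:,1],-np.ones(len(s))]@T[:3,:3].T
    return T[:3,3]+r*((z-T[2,3])/r[:,2])[:,None]
def boxes(n,mask,z,amin=60):
    """min-area rect, in world xy at height z, of each blob: centre, long, short, yaw of long axis"""
    out=[]
    for c in cv2.findContours(mask.astype(np.uint8),cv2.RETR_EXTERNAL,cv2.CHAIN_APPROX_NONE)[0]:
        if cv2.contourArea(c)<amin: continue
        w=ray(n,c.reshape(-1,2),z)[:,:2]
        b=cv2.boxPoints(cv2.minAreaRect((w*1000).astype(np.float32)))/1000
        e=[b[1]-b[0],b[2]-b[1]]; e.sort(key=lambda t:-np.hypot(*t))
        l=e[0] if e[0][0]>=0 else -e[0]
        out.append((*b.mean(0),np.hypot(*e[0]),np.hypot(*e[1]),np.arctan2(l[1],l[0])))
    return np.array(out)
def dark(n,p,C):
    """dark plate pixels lying in the work zone"""
    return (p.max(-1)<60)&(C[...,2]<.1)&(C[...,0]>.36)&(C[...,0]<.62)&(abs(C[...,1])<.5)
E
python3 - <<'E'
from h import *
np.set_printoptions(precision=4,suppress=True)
f=np.load('top0.npz');p=f['p'];d=f['d'];C=cloud('top',d)
for u,v in[(200,210),(259,218),(306,218),(118,218),(386,200),(256,156),(257,142),(300,250)]: print(u,v,p[v,u],C[v,u])
pi=p.astype(int)
print('dark',boxes('top',dark('top',p,C),.018))
hs=cv2.cvtColor(p,cv2.COLOR_RGB2HSV)
m=(hs[...,1]<25)&(hs[...,2]>120)&(np.arange(512)[None]>340)&(np.arange(384)[:,None]>160); print('board',boxes('top',m,.008,500))
m=(abs(C[...,2]-.028)<.006)&(C[...,1]>.2)&(C[...,0]>.33)&(C[...,0]<.7);m=cv2.morphologyEx(m.astype(np.uint8),cv2.MORPH_CLOSE,np.ones((3,3)));print('tray',boxes('top',m,.028,500))
R=(slice(130,170),slice(215,295))
m=np.zeros(d.shape,bool);m[R]=(hs[R][...,1]<70)&(hs[R][...,2]>110)
m=cv2.morphologyEx(m.astype(np.uint8),cv2.MORPH_CLOSE,np.ones((9,9)));print('edge',boxes('top',m,.020))
m=np.zeros(d.shape,bool);m[R]=(C[R][...,2]>.042)&(C[R][...,2]<.06);print('rib',boxes('top',m,.052,15),C[m].mean(0))
m=np.zeros(d.shape,bool);m[R]=(C[R][...,2]>.007)&(C[R][...,2]<.03);print('rest',boxes('top',m,.012))
cv2.imwrite('pics/crop0.png',cv2.resize(p[120:260,180:330,::-1],None,fx=5,fy=4))
E
```

```text
200 210 [38 36 38] [0.4961 0.1384 0.0193]
259 218 [39 36 40] [ 0.4747 -0.0181  0.0157]
306 218 [36 34 37] [ 0.4741 -0.1428  0.0165]
118 218 [167 167 170] [0.477  0.3578 0.0086]
386 200 [184 187 178] [ 0.5236 -0.3626  0.006 ]
256 156 [73 46 31] [ 0.647  -0.011   0.0096]
257 142 [119  78  49] [ 0.6752 -0.0135  0.0466]
300 250 [146 114  81] [ 0.3908 -0.1267 -0.0002]
dark [[ 0.4733 -0.1433  0.1242  0.0466 -0.1519]
 [ 0.4733 -0.0149  0.1247  0.0463  0.0629]
 [ 0.4986  0.1399  0.1216  0.0452  0.0262]
 [ 0.4779  0.2738  0.2342  0.0174  0.0037]]
board [[ 0.4793 -0.3556  0.2374  0.1568  0.0754]]
tray [[0.4797 0.3576 0.2383 0.1586 0.0028]]
edge [[ 0.6681 -0.0572  0.0358  0.0227 -1.4931]
 [ 0.6711  0.0301  0.0439  0.02    1.5683]]
rib [[ 0.6693 -0.0108  0.0479  0.0139  1.5685]] [ 0.6707 -0.0113  0.0499]
rest [[ 0.6664 -0.0069  0.1687  0.0573  1.5685]]
```

View pics/crop0.png

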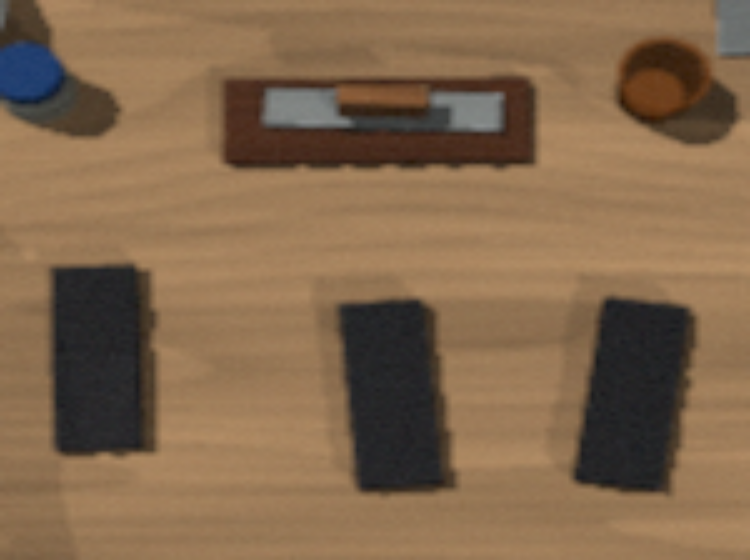

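The crop shows the straightedge centred on its rest, and three separate dark plates with clear space around them. I'll move above the straightedge.

jog_arm --pt "0 0 0 -0.1355 0.3" --pt "0 0 0 -0.1355 0.3" --pt "0 0 0 -0.1355 0.3" --pt "0 0 0 -0.1355 0.3" --pt "0 0 0 -0.1355 0.3" --pt "0 0 0 -0.1355 0.3" --pt "0 0 0 -0.1355 0.3" --pt "0 0 0 -0.1355 0.3" --pt "0 0 0 -0.1355 0.3"

```text
time: 1.0
tcp_pos: [0.2227, -0.6103, 0.2048]
orientation: [-2.216, -2.225, -0.001]
wrist_force: [0.2, 0.1, -0.3]
opening: 0.7
grasp_force: 0.0
```

jog_arm --pt "0.03 0.0223 0 0 0.3" --pt "0.03 0.0223 0 0 0.3" --pt "0.03 0.0223 0 0 0.3" --pt "0.03 0.0223 0 0 0.3" --pt "0.03 0.0223 0 0 0.3" --pt "0.03 0.0223 0 0 0.3" --pt "0.03 0.0223 0 0 0.3" --pt "0.03 0.0223 0 0 0.3" --pt "0.03 0.0223 0 0 0.3" --pt "0.03 0.0223 0 0 0.3"

```text
time: 2.0
tcp_pos: [0.4467, -0.3094, 0.205]
orientation: [-2.223, -2.219, -0.0]
wrist_force: [0.5, -0.7, -0.6]
opening: 0.698
grasp_force: 0.0
```

jog_arm --pt "0.03 0.0223 0 0 0.3" --pt "0.03 0.0223 0 0 0.3" --pt "0.03 0.0223 0 0 0.3" --pt "0.03 0.0223 0 0 0.3" --pt "0.03 0.0223 0 0 0.3" --pt "0.03 0.0223 0 0 0.3" --pt "0.03 0.0223 0 0 0.3" --pt "0.03 0.0223 0 0 0.3" --pt "0.03 0.0223 0 0 0.3" --pt "0.03 0.0223 0 0 0.3" --pt "0 0 0 0 0.3" --pt "0 0 0 0 0.3"

```text
time: 3.2
tcp_pos: [0.6694, -0.0108, 0.2046]
orientation: [-2.221, -2.221, 0.002]
wrist_force: [-0.4, -0.5, -0.0]
opening: 0.7
grasp_force: 0.0
```

jog_arm --pt "0 0 0.03 0 0.3" --pt "0 0 0.03 0 0.3" --pt "0 0 0.03 0 0.3" --pt "0 0 0.03 0 0.3" --pt "0 0 0.025 0 0.3" --pt "0 0 0.02 0 0.3" --pt "0 0 0.015 0 0.3" --pt "0 0 0 0 1" --pt "0 0 0 0 1" --pt "0 0 0 0 1" --pt "0 0 0 0 1" --pt "0 0 0 0 1"

```text
time: 4.4
tcp_pos: [0.6703, -0.0114, 0.0265]
orientation: [2.222, 2.219, 0.001]
wrist_force: [0.1, -0.6, 0.3]
opening: 0.311
grasp_force: 0.0
```

jog_arm --pt "0 0 0 0 1" --pt "0 0 0 0 1" --pt "0 0 0 0 1" --pt "0 0 -0.01 0 1" --pt "0 0 -0.02 0 1" --pt "0 0 -0.03 0 1" --pt "0 0 -0.03 0 1" --pt "0 0 0 0 1"

```text
time: 5.2
tcp_pos: [0.6727, -0.0118, 0.1209]
orientation: [2.218, 2.215, 0.008]
wrist_force: [0.4, -0.6, -1.2]
opening: 0.148
grasp_force: 29.9
```

Run:
```python
from h import *
np.set_printoptions(precision=4,suppress=True)
o=bot.get_obs();print(o['tcp_pos'],o['opening'],o['grasp_force'])
p,d=snap('top');C=cloud('top',d);print(boxes('top',dark('top',p,C),.018))
q,_=snap('side');cv2.imwrite('pics/a.png',np.hstack([cv2.resize(p[90:260,150:350,::-1],None,fx=2,fy=2),cv2.resize(q[100:270,150:350,::-1],None,fx=2,fy=2)]))
```

```text
[ 0.6727 -0.0118  0.1209] 0.147572804615642 29.92204874753952
[[ 0.4581 -0.036   0.0998  0.0254 -0.1813]
 [ 0.4759 -0.1394  0.1264  0.0533 -0.1532]]
```

View pics/a.png

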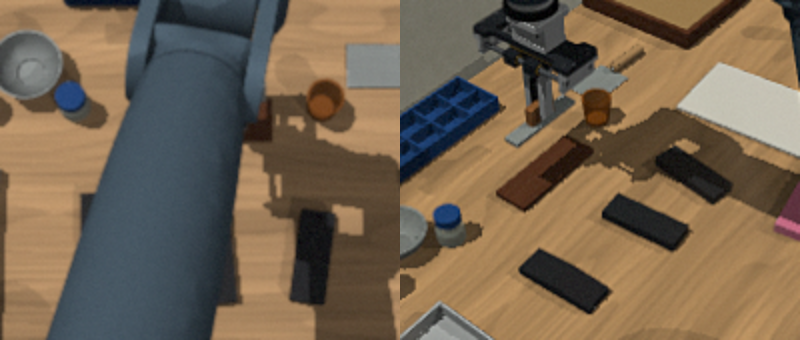

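The straightedge is held level by its rib (side view, right half), and the arm blocks the top view. I'll check how well the side camera can track the plates.

Run:
```python
from h import *
np.set_printoptions(precision=4,suppress=True)
f=np.load('side0.npz');p=f['p'];C=cloud('side',f['d']);print(boxes('side',dark('side',p,C)&(C[...,2]>.01),.016))
p,d=snap('side');C=cloud('side',d);print(boxes('side',dark('side',p,C)&(C[...,2]>.01),.016))
```

```text
[[ 0.4995  0.1466  0.1236  0.0493  0.0478]
 [ 0.475  -0.009   0.126   0.0522  0.0973]
 [ 0.475  -0.1374  0.1254  0.0509 -0.1542]]
[[ 0.4995  0.1471  0.1234  0.0493  0.0361]
 [ 0.4746 -0.0087  0.1259  0.0523  0.0832]
 [ 0.4751 -0.1381  0.1271  0.0518 -0.1542]]
```

jog_arm --pt "0 0 0 0.14 1" --pt "0 0 0 0.14 1" --pt "0 0 0 0.14 1" --pt "0 0 0 0.14 1" --pt "0 0 0 0.14 1" --pt "0 0 0 0.14 1" --pt "0 0 0 0.14 1" --pt "0 0 0 0.14 1" --pt "0 0 0 0.14 1" --pt "0 0 0 0.14 1" --pt "0 0 0 0.14 1"

```text
time: 6.45
tcp_pos: [0.6678, -0.011, 0.1122]
orientation: [-3.14, -0.037, 0.008]
wrist_force: [-0.7, -0.3, -2.7]
opening: 0.149
grasp_force: 29.9
```

jog_arm --pt "-0.021 -0.0196 0 0 1" --pt "-0.021 -0.0196 0 0 1" --pt "-0.021 -0.0196 0 0 1" --pt "-0.021 -0.0196 0 0 1" --pt "-0.021 -0.0196 0 0 1" --pt "-0.021 -0.0196 0 0 1" --pt "-0.021 -0.0196 0 0 1" --pt "-0.021 -0.0196 0 0 1" --pt "0 0 0 0 1" --pt "0 0 0 0 1" --pt "0 0 0 0 1"

```text
time: 7.55
tcp_pos: [0.4972, 0.14, 0.1147]
orientation: [3.141, 0.045, -0.002]
wrist_force: [-0.2, -0.1, -2.7]
opening: 0.147
grasp_force: 29.9
```

```bash
cat >> h.py <<'E'
def here():
    o=bot.get_obs();r=o['orientation'];R=cv2.Rodrigues(np.array(r))[0]
    return o['tcp_pos'],np.arctan2(R[1,0],R[0,0]),o
def to(x,y,z=None,yaw=None):
    """turn first, then shift: numbers in tool axes"""
    t,a,o=here(); yaw=a if yaw is None else yaw; z=t[2] if z is None else z
    dx,dy=x-t[0],y-t[1];c,s=np.cos(yaw),np.sin(yaw)
    print('at',np.round(t,4),'yaw %.3f grip %.1f open %.3f | turn %.3f dx %.4f dy %.4f dz %.4f'%(a,o['grasp_force'],o['opening'],-(yaw-a),c*dx+s*dy,s*dx-c*dy,t[2]-z))
E
python3 - <<'E'
from h import *
np.set_printoptions(precision=4,suppress=True)
to(.499,.141,.033,.03)
p,d=snap('side');C=cloud('side',d);print(boxes('side',dark('side',p,C)&(C[...,2]>.01),.016))
q,_=snap('top');cv2.imwrite('pics/b.png',np.hstack([cv2.resize(q[90:260,150:350,::-1],None,fx=2,fy=2),cv2.resize(p[100:270,150:350,::-1],None,fx=2,fy=2)]))
E
```

```text
at [0.4972 0.14   0.1147] yaw 0.029 grip 29.9 open 0.147 | turn -0.001 dx 0.0018 dy -0.0009 dz 0.0817
[[ 0.4997  0.1467  0.1235  0.0489  0.0606]
 [ 0.4747 -0.0094  0.1261  0.0511  0.0806]
 [ 0.474  -0.1372  0.1276  0.051  -0.1591]]
```

View pics/b.png

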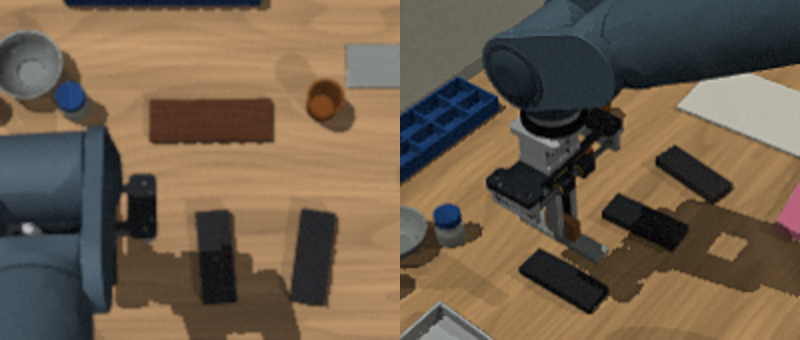

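The side view shows the straightedge lined up above the left plate, so I'll lower it and let go.

jog_arm --pt "0.002 -0.001 0.025 0 1" --pt "0 0 0.025 0 1" --pt "0 0 0.015 0 1" --pt "0 0 0.008 0 1" --pt "0 0 0.005 0 1" --pt "0 0 0.003 0 1" --pt "0 0 0 0 1" --pt "0 0 0 0 1"

```text
time: 8.45
tcp_pos: [0.4998, 0.1416, 0.0352]
orientation: [-3.141, -0.046, -0.002]
wrist_force: [0.5, 0.4, -2.6]
opening: 0.149
grasp_force: 29.9
```

jog_arm --pt "0 0 0.001 0 1" --pt "0 0 0.001 0 1" --pt "0 0 0.001 0 1" --pt "0 0 0 0 1" --pt "0 0 0 0 1"

```text
time: 8.95
tcp_pos: [0.4996, 0.1416, 0.0327]
orientation: [3.141, 0.046, 0.0]
wrist_force: [-4.0, -0.3, 6.0]
opening: 0.147
grasp_force: 29.9
```

jog_arm --pt "0 0 -0.001 0 0.8" --pt "0 0 0 0 0.65" --pt "0 0 0 0 0.6" --pt "0 0 0 0 0.6" --pt "0 0 0 0 0.6" --pt "0 0 -0.02 0 0.6" --pt "0 0 -0.03 0 0.6" --pt "0 0 -0.02 0 1" --pt "-0.025 0 0 0 1" --pt "-0.025 0 0 0 1" --pt "0 0 0 0 1" --pt "0 0 0 0 1"

```text
time: 10.15
tcp_pos: [0.4494, 0.1401, 0.1026]
orientation: [-3.141, -0.046, -0.001]
wrist_force: [1.2, -0.4, 0.4]
opening: 0.018
grasp_force: 0.0
```

Run:
```python
from h import *
np.set_printoptions(precision=4,suppress=True)
to(.4486,.1399,.040,.03)
p,d=snap('side');cv2.imwrite('pics/c.png',cv2.resize(p[160:270,190:330,::-1],None,fx=5,fy=5))
```

```text
at [0.4494 0.1401 0.1026] yaw 0.029 grip 0.0 open 0.018 | turn -0.001 dx -0.0008 dy 0.0002 dz 0.0626
```

View pics/c.png

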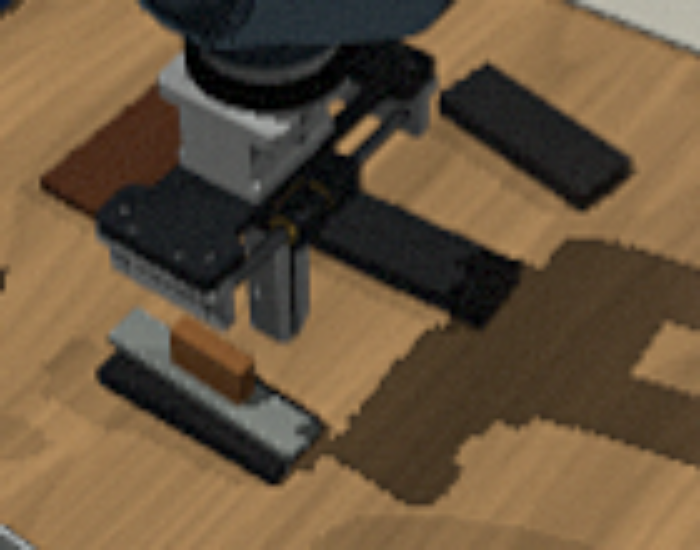

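The straightedge lies along the plate, near end down, with its far end (upper left) apparently raised. I'll press the near end.

jog_arm --pt "-0.001 0 0.03 0 1" --pt "0 0 0.025 0 1" --pt "0 0 0.015 0 1" --pt "0 0 0.004 0 1" --pt "0 0 0 0 1" --pt "0 0 0 0 1"

```text
time: 10.8
tcp_pos: [0.4493, 0.1401, 0.0293]
orientation: [-3.141, -0.046, -0.003]
wrist_force: [1.2, 0.4, -0.1]
opening: 0.007
grasp_force: 0.0
```

jog_arm --pt "0 0 0.001 0 1" --pt "0 0 0.001 0 1" --pt "0 0 0.001 0 1" --pt "0 0 0.001 0 1" --pt "0 0 0 0 1" --pt "0 0 0 0 1"

```text
time: 11.4
tcp_pos: [0.4481, 0.1401, 0.0244]
orientation: [-3.141, -0.046, 0.0]
wrist_force: [-0.0, -0.3, -0.1]
opening: 0.002
grasp_force: 0.0
```

jog_arm --pt "0 0 0.001 0 1" --pt "0 0 0.001 0 1" --pt "0 0 0.001 0 1" --pt "0 0 0 0 1" --pt "0 0 0 0 1" --pt "0 0 0 0 1"

```text
time: 12.0
tcp_pos: [0.4485, 0.1401, 0.0231]
orientation: [3.141, 0.047, -0.001]
wrist_force: [-5.9, -0.8, 15.9]
opening: 0.004
grasp_force: 8.1
```

jog_arm --pt "0 0 0 0 1" --pt "0 0 0 0 1" --pt "0 0 0 0 1" --pt "0 0 -0.02 0 1" --pt "0 0 -0.03 0 1" --pt "0 0 -0.03 0 1" --pt "0.03 0 0 0 1" --pt "0.04 0 0 0 1" --pt "0.03 0 0 0 1" --pt "0 0 0.03 0 1" --pt "0 0 0.03 0 1" --pt "0 0 0.005 0 1"

```text
time: 13.2
tcp_pos: [0.545, 0.1427, 0.0325]
orientation: [3.141, 0.046, -0.012]
wrist_force: [0.0, -1.1, -0.6]
opening: 0.006
grasp_force: 0.0
```

jog_arm --pt "0 0 0.002 0 1" --pt "0 0 0.002 0 1" --pt "0 0 0.002 0 1" --pt "0 0 0.001 0 1" --pt "0 0 0.001 0 1" --pt "0 0 0.001 0 1" --pt "0 0 0 0 1"

```text
time: 13.9
tcp_pos: [0.5481, 0.143, 0.0275]
orientation: [-3.141, -0.046, -0.0]
wrist_force: [-0.0, -0.6, 0.2]
opening: 0.01
grasp_force: 0.0
```

jog_arm --pt "0 0 0.001 0 1" --pt "0 0 0.001 0 1" --pt "0 0 0.001 0 1" --pt "0 0 0.001 0 1" --pt "0 0 0 0 1" --pt "0 0 0 0 1"

```text
time: 14.5
tcp_pos: [0.5483, 0.143, 0.024]
orientation: [3.141, 0.046, 0.0]
wrist_force: [-1.6, -0.6, 5.7]
opening: 0.002
grasp_force: 2.5
```

jog_arm --pt "0 0 0.001 0 1" --pt "0 0 0.001 0 1" --pt "0 0 0 0 1" --pt "0 0 0 0 1" --pt "0 0 0 0 1"

```text
time: 15.0
tcp_pos: [0.5483, 0.143, 0.0236]
orientation: [3.141, 0.047, -0.001]
wrist_force: [-7.8, -0.8, 18.1]
opening: 0.005
grasp_force: 8.4
```

Near and far ends both pressed down to about 23 mm, so it rocks and the left plate is crowned. Next I'll pick the straightedge up again.

jog_arm --pt "0 0 0 0 1" --pt "0 0 -0.02 0 1" --pt "0 0 -0.03 0 1" --pt "0 0 -0.03 0 0.4" --pt "-0.025 0 0 0 0.4" --pt "-0.024 0 0 0 0.4" --pt "0 0 0 0 0.4" --pt "0 0 0 0 0.4"

```text
time: 15.8
tcp_pos: [0.4993, 0.1416, 0.1013]
orientation: [-3.141, -0.046, -0.001]
wrist_force: [-0.2, -0.3, 0.0]
opening: 0.394
grasp_force: 0.0
```

```bash
cat >> h.py <<'E'
def rib(n='side',z=.055):
    p,d=snap(n);C=cloud(n,d);h=cv2.cvtColor(p,cv2.COLOR_RGB2HSV)
    m=(h[...,1]>110)&(h[...,0]<15)&(C[...,2]>.03)&(C[...,2]<.065)&(C[...,0]>.3)&(C[...,0]<.6)&(C[...,1]>-.25)
    c=C[m]; print('rib n',m.sum(),c.mean(0) if m.sum() else '',boxes(n,m,z-.008,20)); return p,C
E
python3 - <<'E'
from h import *
np.set_printoptions(precision=4,suppress=True)
to(.4986,.1409,.033,.03)
p,C=rib();cv2.imwrite('pics/d.png',cv2.resize(p[160:270,190:330,::-1],None,fx=5,fy=5))
print(boxes('side',dark('side',p,C)&(C[...,2]>.01),.016))
E
```

```text
at [0.4993 0.1416 0.1013] yaw 0.029 grip 0.0 open 0.394 | turn -0.001 dx -0.0008 dy 0.0006 dz 0.0683
rib n 115 [0.4956 0.147  0.0498] [[ 0.4973  0.1455  0.0599  0.0274 -0.0075]]
[[ 0.5012  0.1634  0.1247  0.0211 -0.0201]
 [ 0.4795  0.1295  0.0898  0.0242 -0.1342]
 [ 0.475  -0.0092  0.1259  0.0516  0.0921]
 [ 0.4744 -0.1371  0.1267  0.0512 -0.1546]]
```

jog_arm --pt "0 0 0.03 0 0.4" --pt "0 0 0.025 0 0.4" --pt "0 0 0.01 0 0.4" --pt "0 0 0.002 0 0.4" --pt "0 0 0 0 1" --pt "0 0 0 0 1" --pt "0 0 0 0 1" --pt "0 0 0 0 1" --pt "0 0 0 0 1" --pt "0 0 0 0 1" --pt "0 0 0 0 1"

```text
time: 16.95
tcp_pos: [0.4993, 0.1416, 0.0348]
orientation: [3.141, 0.046, 0.001]
wrist_force: [-0.6, 0.0, 2.5]
opening: 0.151
grasp_force: 30.0
```

jog_arm --pt "0 0 -0.01 0 1" --pt "0 0 -0.02 0 1" --pt "0 0 -0.03 0 1" --pt "0 0 -0.02 0 1" --pt "0 0 0 -0.033 1" --pt "-0.015 0.025 0 0 1" --pt "0 0.025 0 0 1" --pt "0 0.025 0 0 1" --pt "0 0.025 0 0 1" --pt "0 0.025 0 0 1" --pt "0 0.025 0 0 1" --pt "0 0 0 0 1"

```text
time: 18.15
tcp_pos: [0.4935, -0.0112, 0.1148]
orientation: [3.14, 0.093, 0.0]
wrist_force: [0.4, 0.4, -2.2]
opening: 0.145
grasp_force: 30.0
```

Run:
```python
from h import *
np.set_printoptions(precision=4,suppress=True)
p,d=snap('side');C=cloud('side',d)
print(boxes('side',dark('side',p,C)&(C[...,2]>.01),.016))
to(.4735,-.0145,.034,.065);cv2.imwrite('pics/e.png',cv2.resize(p[130:270,190:330,::-1],None,fx=4,fy=4))
```

```text
[[ 0.4995  0.147   0.1238  0.0494  0.0577]
 [ 0.4749 -0.0081  0.1252  0.0537  0.0799]
 [ 0.4745 -0.138   0.1267  0.0518 -0.1354]]
at [ 0.4933 -0.0099  0.1146] yaw 0.060 grip 30.0 open 0.145 | turn -0.005 dx -0.0201 dy 0.0033 dz 0.0806
```

View pics/e.png

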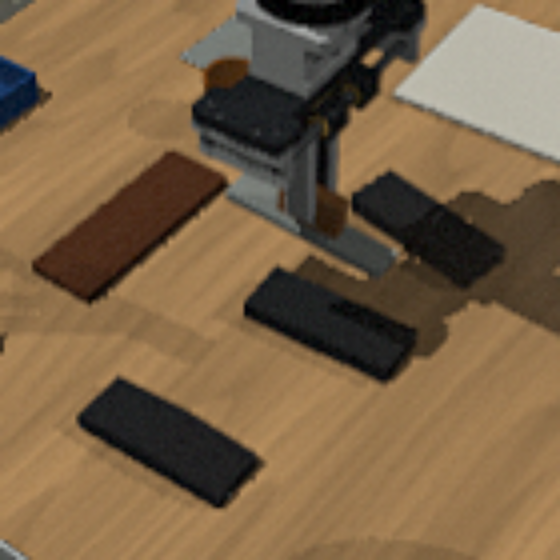

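It is in line with the middle plate, so I'll lower it.

jog_arm --pt "-0.02 0.0035 0.02 0 1" --pt "0 0 0.025 0 1" --pt "0 0 0.02 0 1" --pt "0 0 0.008 0 1" --pt "0 0 0.002 0 1" --pt "0 0 0.001 0 1" --pt "0 0 0 0 1" --pt "0 0 0 0 1"

```text
time: 19.0
tcp_pos: [0.4746, -0.0139, 0.0394]
orientation: [3.14, 0.098, 0.003]
wrist_force: [0.4, -0.5, -2.1]
opening: 0.148
grasp_force: 30.0
```

jog_arm --pt "0 0 0.001 0 1" --pt "0 0 0.001 0 1" --pt "0 0 0 0 1" --pt "0 0 0 0 1"

```text
time: 19.4
tcp_pos: [0.4751, -0.014, 0.0376]
orientation: [3.14, 0.097, 0.004]
wrist_force: [1.0, 1.3, 5.1]
opening: 0.144
grasp_force: 30.0
```

jog_arm --pt "0 0 0 0 0.8" --pt "0 0 0 0 0.65" --pt "0 0 0 0 0.6" --pt "0 0 0 0 0.6" --pt "0 0 0 0 0.6" --pt "0 0 -0.02 0 0.6" --pt "0 0 -0.03 0 0.6" --pt "0 0 -0.02 0 1" --pt "-0.027 0 0 0 1" --pt "-0.025 0 0 0 1" --pt "0 0 0 0 1" --pt "0 0 0 0 1"

```text
time: 20.6
tcp_pos: [0.4222, -0.0171, 0.1066]
orientation: [3.14, 0.097, 0.002]
wrist_force: [0.6, -0.2, -0.0]
opening: 0.021
grasp_force: 0.0
```

Run:
```python
from h import *
np.set_printoptions(precision=4,suppress=True)
p,C=rib()
print(boxes('side',dark('side',p,C)&(C[...,2]>.01),.016))
to(.4235,-.0173,.034,.06);cv2.imwrite('pics/f.png',cv2.resize(p[150:260,220:340,::-1],None,fx=5,fy=5))
```

```text
rib n 121 [ 0.4735 -0.0085  0.0488] [[ 0.4724 -0.009   0.0599  0.0332  0.0365]]
[[ 0.4991  0.1469  0.1242  0.0498  0.0171]
 [ 0.4711  0.0049  0.1305  0.0392  0.2447]
 [ 0.4527 -0.1337  0.0843  0.0514 -0.1541]]
at [ 0.4226 -0.0172  0.1068] yaw 0.062 grip 0.0 open 0.006 | turn 0.002 dx 0.0009 dy 0.0001 dz 0.0728
```

View pics/f.png

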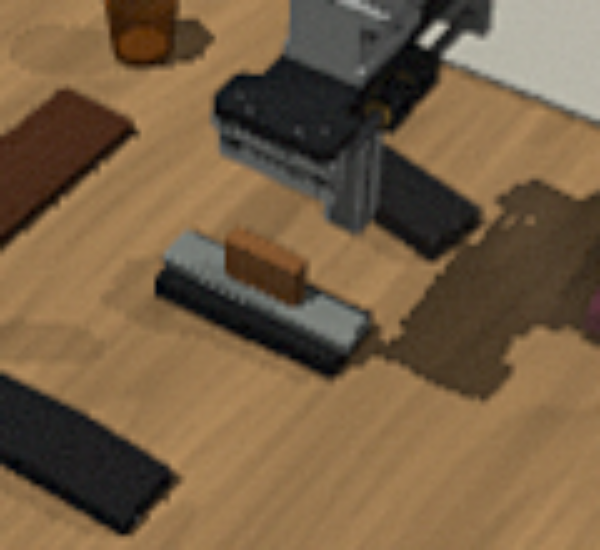

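The straightedge sits flush along the middle plate, which looks flat. I'll press the near end.

jog_arm --pt "0 0 0.03 0 1" --pt "0 0 0.03 0 1" --pt "0 0 0.013 0 1" --pt "0 0 0.002 0 1" --pt "0 0 0.001 0 1" --pt "0 0 0.001 0 1" --pt "0 0 0.001 0 1" --pt "0 0 0.001 0 1" --pt "0 0 0 0 1" --pt "0 0 0 0 1"

```text
time: 21.65
tcp_pos: [0.422, -0.0171, 0.0277]
orientation: [3.14, 0.098, 0.001]
wrist_force: [-0.1, 0.4, 1.2]
opening: 0.006
grasp_force: 0.0
```

jog_arm --pt "0 0 0.001 0 1" --pt "0 0 0.001 0 1" --pt "0 0 0.001 0 1" --pt "0 0 0 0 1" --pt "0 0 0 0 1"

```text
time: 22.15
tcp_pos: [0.4221, -0.0171, 0.0261]
orientation: [-3.14, -0.098, 0.002]
wrist_force: [-7.2, 1.5, 17.7]
opening: 0.003
grasp_force: 8.8
```

jog_arm --pt "0 0 0 0 1" --pt "0 0 0 0 1" --pt "0 0 -0.02 0 1" --pt "0 0 -0.03 0 1" --pt "0 0 -0.03 0 1" --pt "0.03 0 0 0 1" --pt "0.04 0 0 0 1" --pt "0.033 0 0 0 1" --pt "0 0 0.03 0 1" --pt "0 0 0.03 0 1" --pt "0 0 0.012 0 1" --pt "0 0 0.002 0 1"

```text
time: 23.35
tcp_pos: [0.5231, -0.0103, 0.0287]
orientation: [-3.139, -0.098, 0.006]
wrist_force: [-0.3, 0.7, 0.2]
opening: 0.01
grasp_force: 0.0
```

jog_arm --pt "0 0 0.001 0 1" --pt "0 0 0.001 0 1" --pt "0 0 0.001 0 1" --pt "0 0 0.001 0 1" --pt "0 0 0 0 1" --pt "0 0 0 0 1"

```text
time: 23.95
tcp_pos: [0.5248, -0.0107, 0.0267]
orientation: [3.14, 0.098, 0.001]
wrist_force: [0.5, -0.3, 0.1]
opening: 0.003
grasp_force: 0.0
```

jog_arm --pt "0 0 0.001 0 1" --pt "0 0 0.001 0 1" --pt "0 0 0 0 1" --pt "0 0 0 0 1"

```text
time: 24.35
tcp_pos: [0.525, -0.0107, 0.0262]
orientation: [3.14, 0.098, -0.001]
wrist_force: [-6.5, 0.8, 13.8]
opening: 0.004
grasp_force: 6.6
```

Both ends stop at 26 mm, so the middle plate is flat. Next I'll regrip and carry the straightedge to the right plate.

jog_arm --pt "0 0 0 0 1" --pt "0 0 0 0 1" --pt "0 0 -0.02 0 1" --pt "0 0 -0.03 0 1" --pt "0 0 -0.03 0 0.4" --pt "-0.025 0 0 0 0.4" --pt "-0.025 0 0 0 0.4" --pt "0 0 0 0 0.4" --pt "0 0 0.03 0 0.4" --pt "0 0 0.025 0 0.4" --pt "0 0 0.015 0 0.4" --pt "0 0 0 0 0.4"

```text
time: 25.55
tcp_pos: [0.4734, -0.0133, 0.0323]
orientation: [-3.139, -0.098, 0.007]
wrist_force: [0.8, 1.1, 0.3]
opening: 0.599
grasp_force: 0.0
```

jog_arm --pt "0 0 0 0 1" --pt "0 0 0 0 1" --pt "0 0 0 0 1" --pt "0 0 0 0 1" --pt "0 0 0 0 1" --pt "0 0 0 0 1" --pt "0 0 0 0 1" --pt "0 0 -0.01 0 1" --pt "0 0 -0.02 0 1" --pt "0 0 -0.03 0 1" --pt "0 0 -0.02 0 1" --pt "0 0 0 0 1"

```text
time: 26.75
tcp_pos: [0.4769, -0.0143, 0.1177]
orientation: [3.138, 0.098, 0.01]
wrist_force: [-0.3, -0.3, -0.7]
opening: 0.147
grasp_force: 30.0
```

jog_arm --pt "0 0 0 0.107 1" --pt "0 0 0 0.107 1" --pt "0.02 0.025 0 0 1" --pt "0 0.025 0 0 1" --pt "0 0.025 0 0 1" --pt "0 0.025 0 0 1" --pt "0 0.025 0 0 1" --pt "0 0 0 0 1" --pt "0 0 0 0 1"

```text
time: 27.65
tcp_pos: [0.4747, -0.14, 0.1132]
orientation: [-3.131, 0.24, 0.003]
wrist_force: [-0.3, 0.1, -1.5]
opening: 0.146
grasp_force: 30.0
```

Run:
```python
from h import *
np.set_printoptions(precision=4,suppress=True)
for n in('side','top'):
    p,d=snap(n);C=cloud(n,d)
    print(boxes(n,dark(n,p,C)&(C[...,2]>.01),.016));cv2.imwrite('pics/g%s.png'%n,cv2.resize(p[130:270,190:350,::-1],None,fx=4,fy=4))
to(.4733,-.1433,.034,-.152)
```

```text
[[ 0.4995  0.1467  0.1235  0.0487  0.0395]
 [ 0.4746 -0.0088  0.1259  0.052   0.0832]
 [ 0.4735 -0.1383  0.1286  0.0526 -0.1338]]
[[ 0.4456  0.4339  0.158   0.0079  0.0121]
 [ 0.475  -0.0143  0.121   0.0436  0.0811]
 [ 0.5     0.1416  0.1196  0.0425  0.0262]]
at [ 0.4751 -0.1394  0.1136] yaw -0.151 grip 30.0 open 0.144 | turn 0.001 dx -0.0012 dy 0.0041 dz 0.0796
```

View pics/gside.png

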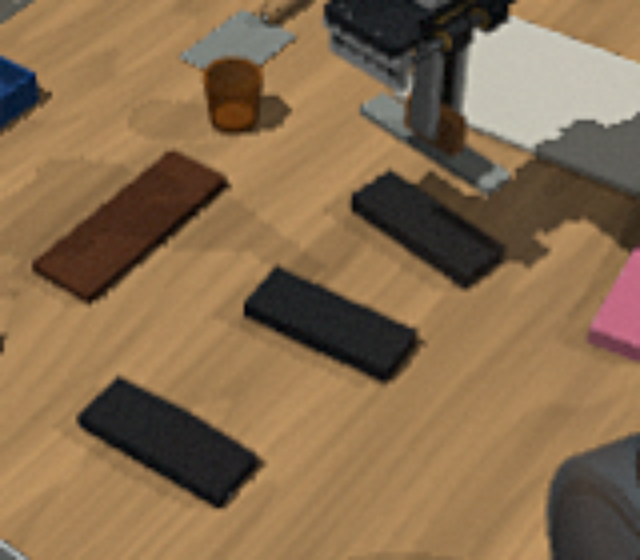

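The straightedge is above and parallel to the right plate, and the plates haven't moved. Lowering it.

jog_arm --pt "-0.001 0.004 0.025 0 1" --pt "0 0 0.025 0 1" --pt "0 0 0.02 0 1" --pt "0 0 0.007 0 1" --pt "0 0 0.002 0 1" --pt "0 0 0 0 1" --pt "0 0 0 0 1"

```text
time: 28.45
tcp_pos: [0.4748, -0.1444, 0.0365]
orientation: [3.132, -0.237, 0.003]
wrist_force: [-0.5, -0.3, -3.0]
opening: 0.145
grasp_force: 30.0
```

jog_arm --pt "0 0 0.001 0 1" --pt "0 0 0.001 0 1" --pt "0 0 0 0 1" --pt "0 0 0 0 1"

```text
time: 28.85
tcp_pos: [0.4747, -0.1445, 0.0347]
orientation: [3.132, -0.238, 0.002]
wrist_force: [-1.6, 1.7, 5.9]
opening: 0.15
grasp_force: 30.0
```

jog_arm --pt "0 0 0 0 0.8" --pt "0 0 0 0 0.65" --pt "0 0 0 0 0.6" --pt "0 0 0 0 0.6" --pt "0 0 0 0 0.6" --pt "0 0 -0.02 0 0.6" --pt "0 0 -0.03 0 0.6" --pt "0 0 -0.02 0 1" --pt "-0.027 0 0 0 1" --pt "-0.025 0 0 0 1" --pt "0 0 0 0 1" --pt "0 0 0 0 1"

```text
time: 30.05
tcp_pos: [0.4229, -0.1365, 0.1036]
orientation: [3.132, -0.239, 0.001]
wrist_force: [-0.4, 0.0, 0.1]
opening: 0.024
grasp_force: 0.0
```

Run:
```python
from h import *
np.set_printoptions(precision=4,suppress=True)
p,C=rib()
print(boxes('side',dark('side',p,C)&(C[...,2]>.01),.016))
to(.4239,-.1358,.034,-.152);cv2.imwrite('pics/i.png',cv2.resize(p[130:240,240:360,::-1],None,fx=5,fy=5))
```

```text
rib n 105 [ 0.473  -0.1376  0.0481] [[ 0.4732 -0.1393  0.0632  0.0346 -0.1479]]
[[ 0.4997  0.1473  0.1229  0.0496  0.0173]
 [ 0.4746 -0.0084  0.1259  0.0528  0.0832]
 [ 0.4727 -0.1234  0.1308  0.0473  0.0794]]
at [ 0.4233 -0.1366  0.1038] yaw -0.152 grip 0.0 open 0.007 | turn 0.000 dx 0.0004 dy -0.0009 dz 0.0698
```

View pics/i.png

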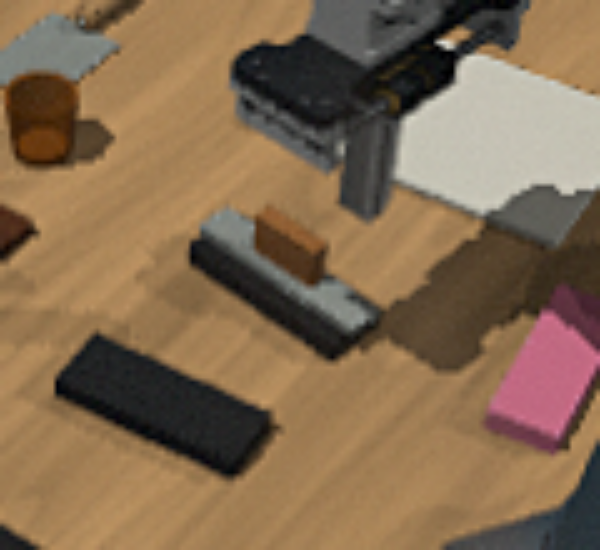

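The straightedge looks aligned and roughly flush here. I'll press the near end.

jog_arm --pt "0 0 0.03 0 1" --pt "0 0 0.03 0 1" --pt "0 0 0.012 0 1" --pt "0 0 0.002 0 1" --pt "0 0 0.001 0 1" --pt "0 0 0.001 0 1" --pt "0 0 0.001 0 1" --pt "0 0 0 0 1" --pt "0 0 0 0 1"

```text
time: 31.0
tcp_pos: [0.4229, -0.1365, 0.0269]
orientation: [3.132, -0.238, 0.001]
wrist_force: [-0.4, 0.2, -0.2]
opening: 0.004
grasp_force: 0.0
```

jog_arm --pt "0 0 0.001 0 1" --pt "0 0 0.001 0 1" --pt "0 0 0 0 1" --pt "0 0 0 0 1"

```text
time: 31.4
tcp_pos: [0.423, -0.1365, 0.0261]
orientation: [-3.132, 0.238, 0.001]
wrist_force: [-5.4, 3.3, 14.8]
opening: 0.007
grasp_force: 7.5
```

jog_arm --pt "0 0 0 0 1" --pt "0 0 0 0 1" --pt "0 0 -0.02 0 1" --pt "0 0 -0.03 0 1" --pt "0 0 -0.03 0 1" --pt "0.03 0 0 0 1" --pt "0.04 0 0 0 1" --pt "0.033 0 0 0 1" --pt "0 0 0.03 0 1" --pt "0 0 0.03 0 1" --pt "0 0 0.013 0 1" --pt "0 0 0.002 0 1"

```text
time: 32.6
tcp_pos: [0.5229, -0.1511, 0.0276]
orientation: [-3.131, 0.238, 0.006]
wrist_force: [-0.1, 0.6, 0.3]
opening: 0.007
grasp_force: 0.0
```

jog_arm --pt "0 0 0.001 0 1" --pt "0 0 0.001 0 1" --pt "0 0 0.001 0 1" --pt "0 0 0.001 0 1" --pt "0 0 0 0 1" --pt "0 0 0 0 1"

```text
time: 33.2
tcp_pos: [0.5251, -0.1522, 0.0263]
orientation: [3.132, -0.238, 0.002]
wrist_force: [0.8, -0.5, 3.9]
opening: 0.001
grasp_force: 2.0
```

jog_arm --pt "0 0 0.001 0 1" --pt "0 0 0 0 1" --pt "0 0 0 0 1"

```text
time: 33.5
tcp_pos: [0.5251, -0.1522, 0.0262]
orientation: [3.132, -0.238, 0.001]
wrist_force: [-4.1, 1.9, 11.2]
opening: 0.007
grasp_force: 5.8
```

Flat too. Next, regrip the straightedge and carry it back to its rest.

jog_arm --pt "0 0 0 0 1" --pt "0 0 0 0 1" --pt "0 0 -0.02 0 1" --pt "0 0 -0.03 0 1" --pt "0 0 -0.03 0 0.4" --pt "-0.025 0 0 0 0.4" --pt "-0.025 0 0 0 0.4" --pt "0 0 0 0 0.4" --pt "0 0 0.03 0 0.4" --pt "0 0 0.025 0 0.4" --pt "0 0 0.017 0 0.4" --pt "0 0 0 0 0.4"

```text
time: 34.7
tcp_pos: [0.4735, -0.1433, 0.0298]
orientation: [-3.13, 0.238, 0.008]
wrist_force: [0.4, 0.5, -0.7]
opening: 0.596
grasp_force: 0.0
```

jog_arm --pt "0 0 0 0 1" --pt "0 0 0 0 1" --pt "0 0 0 0 1" --pt "0 0 0 0 1" --pt "0 0 0 0 1" --pt "0 0 0 0 1" --pt "0 0 0 0 1" --pt "0 0 -0.01 0 1" --pt "0 0 -0.02 0 1" --pt "0 0 -0.03 0 1" --pt "0 0 -0.03 0 1" --pt "0 0 0 0 1"

```text
time: 35.9
tcp_pos: [0.4777, -0.1458, 0.127]
orientation: [3.129, -0.238, 0.013]
wrist_force: [0.6, -0.3, -2.5]
opening: 0.145
grasp_force: 30.0
```

Run:
```python
from h import *
np.set_printoptions(precision=4,suppress=True)
p,d=snap('top');C=cloud('top',d);h=cv2.cvtColor(p,cv2.COLOR_RGB2HSV)
m=np.zeros(d.shape,np.uint8);m[125:172,205:300]=((p[...,0]<95)&(C[...,2]>.006))[125:172,205:300]
print('rest',boxes('top',m,.012,100));print(boxes('top',dark('top',p,C)&(C[...,2]>.01),.018))
to(.668,-.007,.12,1.5685)
```

```text
rest [[ 0.6636 -0.0093  0.1679  0.0573  1.5685]]
[[ 0.4455  0.4329  0.1577  0.0071  0.0045]
 [ 0.4748 -0.0147  0.1207  0.0426  0.0809]
 [ 0.4997  0.1413  0.1193  0.0425  0.0262]]
at [ 0.4762 -0.1449  0.1243] yaw -0.152 grip 30.0 open 0.149 | turn -1.720 dx 0.1384 dy 0.1915 dz 0.0043
```

jog_arm --pt "0 0 0 -0.1433 1" --pt "0 0 0 -0.1433 1" --pt "0 0 0 -0.1433 1" --pt "0 0 0 -0.1433 1" --pt "0 0 0 -0.1433 1" --pt "0 0 0 -0.1433 1" --pt "0 0 0 -0.1433 1" --pt "0 0 0 -0.1433 1" --pt "0 0 0 -0.1433 1" --pt "0 0 0 -0.1433 1" --pt "0 0 0 -0.1433 1" --pt "0 0 0 -0.1433 1"

```text
time: 37.15
tcp_pos: [0.4735, -0.1435, 0.12]
orientation: [-2.215, -2.222, 0.002]
wrist_force: [0.2, 0.2, -2.1]
opening: 0.148
grasp_force: 30.0
```

jog_arm --pt "0.017 0.0238 0 0 1" --pt "0.017 0.0238 0 0 1" --pt "0.017 0.0238 0 0 1" --pt "0.017 0.0238 0 0 1" --pt "0.017 0.0238 0 0 1" --pt "0.017 0.0238 0 0 1" --pt "0.017 0.0238 0 0 1" --pt "0.017 0.0238 0 0 1" --pt "0 0 0 0 1" --pt "0 0 0 0 1"

```text
time: 38.15
tcp_pos: [0.6643, -0.0085, 0.1198]
orientation: [-2.221, -2.217, 0.004]
wrist_force: [-0.4, -0.5, -1.9]
opening: 0.149
grasp_force: 30.0
```

Run:
```python
from h import *
to(.667,-.009,.028,1.5685)
p,d=snap('side');cv2.imwrite('pics/j.png',cv2.resize(p[100:230,180:320,::-1],None,fx=4,fy=4))
```

```text
at [ 0.6643 -0.0085  0.1198] yaw 1.569 grip 30.0 open 0.149 | turn 0.000 dx -0.0005 dy 0.0027 dz 0.0918
```

View pics/j.png

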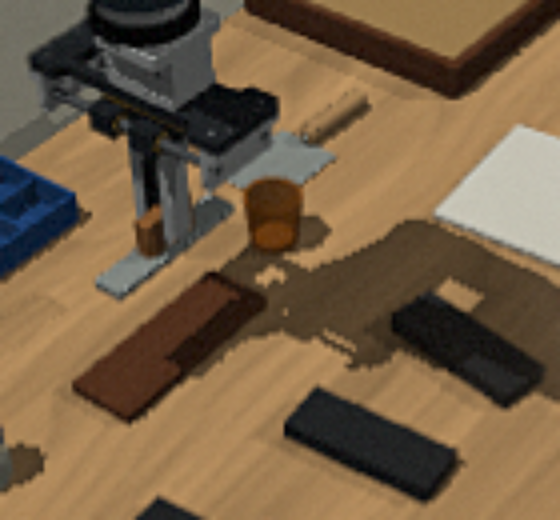

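The straightedge is parallel to the rest and above it. Lowering.

jog_arm --pt "0 0.0027 0.03 0 1" --pt "0 0 0.03 0 1" --pt "0 0 0.02 0 1" --pt "0 0 0.01 0 1" --pt "0 0 0.002 0 1" --pt "0 0 0.001 0 1" --pt "0 0 0 0 1" --pt "0 0 0 0 1"

```text
time: 39.0
tcp_pos: [0.6694, -0.0091, 0.0309]
orientation: [2.223, 2.217, 0.002]
wrist_force: [0.3, -0.2, -2.3]
opening: 0.153
grasp_force: 30.0
```

jog_arm --pt "0 0 0.001 0 1" --pt "0 0 0.001 0 1" --pt "0 0 0 0 1" --pt "0 0 0 0 1"

```text
time: 39.4
tcp_pos: [0.6685, -0.0088, 0.0274]
orientation: [-2.225, -2.218, 0.0]
wrist_force: [0.6, 0.6, -2.6]
opening: 0.142
grasp_force: 30.0
```

jog_arm --pt "0 0 0 0 1" --pt "0 0 0 0 1" --pt "0 0 0.001 0 1" --pt "0 0 0 0 1" --pt "0 0 0 0 1" --pt "0 0 0 0 1"

```text
time: 40.0
tcp_pos: [0.6687, -0.0089, 0.0268]
orientation: [2.224, 2.218, 0.0]
wrist_force: [-0.0, 0.3, 1.3]
opening: 0.151
grasp_force: 30.0
```

jog_arm --pt "0 0 0 0 0.8" --pt "0 0 0 0 0.6" --pt "0 0 0 0 0.5" --pt "0 0 0 0 0.5" --pt "0 0 0 0 0.5" --pt "0 0 -0.02 0 0.5" --pt "0 0 -0.03 0 0.5" --pt "0 0 -0.05 0 0.2" --pt "0 0 0 0 0.2" --pt "0 0 0 0 0.2"

```text
time: 41.0
tcp_pos: [0.6696, -0.0091, 0.1283]
orientation: [2.223, 2.216, 0.003]
wrist_force: [-0.6, 0.0, -0.6]
opening: 0.718
grasp_force: 0.0
```

jog_arm --pt "0 0 0 0.1433 0.2" --pt "0 0 0 0.1433 0.2" --pt "0 0 0 0.1433 0.2" --pt "0 0 0 0.1433 0.2" --pt "0 0 0 0.1433 0.2" --pt "0 0 0 0.1433 0.2" --pt "0 0 0 0.1433 0.2" --pt "0 0 0 0.1433 0.2" --pt "0 0 0 0.1433 0.2" --pt "0 0 0 0.1433 0.2" --pt "0 0 0 0.1433 0.2" --pt "0 0 0 0.1433 0.2"

```text
time: 42.2
tcp_pos: [0.667, -0.0086, 0.1237]
orientation: [-3.131, 0.247, 0.007]
wrist_force: [0.7, 0.4, -0.9]
opening: 0.802
grasp_force: 0.0
```

jog_arm --pt "-0.0214 0.0203 0 0 0.2" --pt "-0.0214 0.0203 0 0 0.2" --pt "-0.0214 0.0203 0 0 0.2" --pt "-0.0214 0.0203 0 0 0.2" --pt "-0.0214 0.0203 0 0 0.2" --pt "-0.0214 0.0203 0 0 0.2" --pt "-0.0214 0.0203 0 0 0.2" --pt "-0.0214 0.0203 0 0 0.2" --pt "0 0 0 0 0.2" --pt "0 0 0 0 0.2"

```text
time: 43.2
tcp_pos: [0.4739, -0.1432, 0.1251]
orientation: [-3.131, 0.24, 0.003]
wrist_force: [0.3, 0.3, 0.7]
opening: 0.798
grasp_force: 0.0
```

Run:
```python
from h import *
np.set_printoptions(precision=4,suppress=True)
to(.4735,-.1435,.008,-.152)
p,d=snap('top');C=cloud('top',d)
R=(slice(125,172),slice(205,300))
m=np.zeros(d.shape,np.uint8);m[R]=(C[R][...,2]>.042)&(C[R][...,2]<.06);print('rib',boxes('top',m,.052,15))
m=np.zeros(d.shape,np.uint8);m[R]=(C[R][...,2]>.006);print('rest',boxes('top',m,.012,100))
p,d=snap('side');C=cloud('side',d);print(boxes('side',dark('side',p,C)&(C[...,2]>.01),.016))
cv2.imwrite('pics/k.png',cv2.resize(p[110:270,180:350,::-1],None,fx=3.5,fy=3.5))
```

```text
at [ 0.4739 -0.1432  0.1251] yaw -0.153 grip 0.0 open 0.798 | turn -0.001 dx -0.0004 dy 0.0003 dz 0.1171
rib [[ 0.6666 -0.0081  0.0479  0.0139  1.5685]]
rest [[ 0.665  -0.0069  0.1687  0.0601  1.5685]]
[[ 0.4999  0.1468  0.1229  0.0488  0.0357]
 [ 0.4745 -0.0093  0.1261  0.0511  0.0826]
 [ 0.4743 -0.1381  0.1267  0.0514 -0.1473]]
```

View pics/k.png

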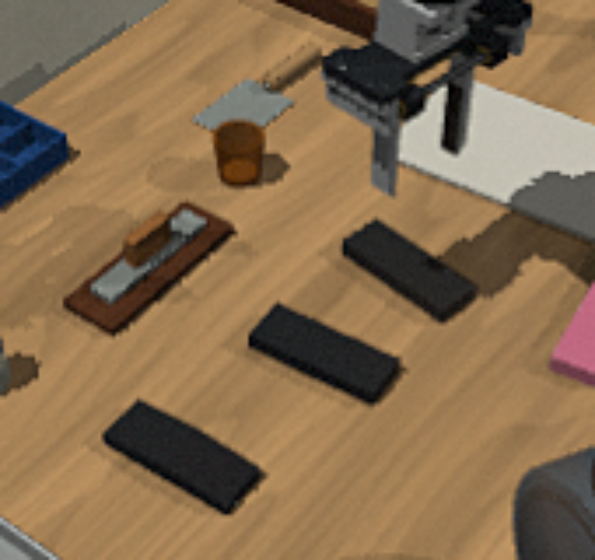

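The straightedge sits on its rest within a few millimetres. Now I'll grasp the right plate.

jog_arm --pt "0 0 0.03 0 0.2" --pt "0 0 0.03 0 0.2" --pt "0 0 0.03 0 0.2" --pt "0 0 0.02 0 0.2" --pt "0 0 0.01 0 0.2" --pt "0 0 0 0 0.2" --pt "0 0 0 0 1" --pt "0 0 0 0 1" --pt "0 0 0 0 1" --pt "0 0 0 0 1" --pt "0 0 0 0 1" --pt "0 0 0 0 1"

```text
time: 44.5
tcp_pos: [0.4753, -0.1437, 0.0072]
orientation: [3.132, -0.238, 0.002]
wrist_force: [-1.0, 0.9, 5.0]
opening: 0.489
grasp_force: 30.0
```

jog_arm --pt "0 0 0 0 1" --pt "0 0 0 0 1" --pt "0 0 -0.005 0 1" --pt "0 0 -0.015 0 1" --pt "0 0 -0.02 0 1" --pt "0 0 -0.02 0 1" --pt "0 0 0 -0.114 1" --pt "0 0 0 -0.114 1" --pt "0 0 0 0 1"

```text
time: 45.4
tcp_pos: [0.4742, -0.1434, 0.0662]
orientation: [-3.139, -0.119, 0.001]
wrist_force: [0.1, -0.1, -2.4]
opening: 0.488
grasp_force: 30.0
```

jog_arm --pt "-0.01 0.025 0 0 1" --pt "0 0.025 0 0 1" --pt "0 0.025 0 0 1" --pt "0 0.025 0 0 1" --pt "0 0.025 0 0 1" --pt "0 0.025 0 0 1" --pt "0 0.025 0 0 1" --pt "0 0.025 0 0 1" --pt "0 0.027 0 0 1" --pt "0 0.027 0 0 1" --pt "0 0 0 0 1" --pt "0 0 0 0 1"

```text
time: 46.6
tcp_pos: [0.4836, -0.3972, 0.0657]
orientation: [-3.138, -0.116, 0.001]
wrist_force: [-0.2, 0.0, -2.3]
opening: 0.486
grasp_force: 30.0
```

jog_arm --pt "0 0 0.02 0 1" --pt "0 0 0.02 0 1" --pt "0 0 0.008 0 1" --pt "0 0 0.002 0 1" --pt "0 0 0.001 0 1" --pt "0 0 0 0 1" --pt "0 0 0 0 1"

```text
time: 47.3
tcp_pos: [0.4845, -0.3979, 0.0163]
orientation: [3.138, 0.12, 0.001]
wrist_force: [0.2, -1.2, -1.6]
opening: 0.484
grasp_force: 30.0
```

jog_arm --pt "0 0 0.001 0 1" --pt "0 0 0.001 0 1" --pt "0 0 0 0 1" --pt "0 0 0 0 1"

```text
time: 47.7
tcp_pos: [0.4845, -0.398, 0.0152]
orientation: [3.139, 0.12, 0.001]
wrist_force: [-2.7, 1.9, 6.4]
opening: 0.486
grasp_force: 30.0
```

jog_arm --pt "0 0 0 0 0.4" --pt "0 0 0 0 0.3" --pt "0 0 0 0 0.25" --pt "0 0 0 0 0.2" --pt "0 0 -0.02 0 0.2" --pt "0 0 -0.04 0 0.2" --pt "0 0 -0.04 0 0.2" --pt "0 0 0 0.01 0.2"

```text
time: 48.5
tcp_pos: [0.4871, -0.4009, 0.1204]
orientation: [3.13, 0.103, 0.012]
wrist_force: [0.2, -0.9, -0.6]
opening: 0.797
grasp_force: 0.0
```

jog_arm --pt "0.015 -0.032 0 0 0.2" --pt "0 -0.032 0 0 0.2" --pt "0 -0.032 0 0 0.2" --pt "0 -0.032 0 0 0.2" --pt "0 -0.032 0 0 0.2" --pt "0 -0.032 0 0 0.2" --pt "0 -0.032 0 0 0.2" --pt "0 -0.032 0 0 0.2" --pt "0 -0.032 0 0 0.2" --pt "0 -0.032 0 0 0.2" --pt "0 -0.032 0 0 0.2" --pt "0 -0.032 0 0 0.2"

```text
time: 49.7
tcp_pos: [0.473, -0.0121, 0.1128]
orientation: [-3.14, -0.104, 0.001]
wrist_force: [-0.3, -0.3, -0.2]
opening: 0.801
grasp_force: 0.0
```

Run:
```python
from h import *
np.set_printoptions(precision=4,suppress=True)
p,d=snap('side');C=cloud('side',d);print(boxes('side',dark('side',p,C)&(C[...,2]>.01),.016))
p,d=snap('top');C=cloud('top',d);print(boxes('top',dark('top',p,C)&(C[...,2]>.01),.018))
to(.474,-.0145,.005,.068)
```

```text
[[ 0.4994  0.1467  0.1238  0.0496  0.0399]
 [ 0.4746 -0.0086  0.1263  0.0526  0.0812]
 [ 0.4867 -0.3989  0.1291  0.0649  0.0513]]
[[ 0.4844 -0.3983  0.1219  0.0492  0.0773]
 [ 0.4997  0.1414  0.1193  0.0423  0.0262]]
at [ 0.4725 -0.0107  0.1125] yaw 0.070 grip 0.0 open 0.800 | turn 0.002 dx 0.0012 dy 0.0039 dz 0.1075
```

jog_arm --pt "0.001 0.004 0.03 0 0.2" --pt "0 0 0.03 0 0.2" --pt "0 0 0.03 0 0.2" --pt "0 0 0.017 0 0.2" --pt "0 0 0 0 0.2" --pt "0 0 0 0 0.2" --pt "0 0 0 0 1" --pt "0 0 0 0 1" --pt "0 0 0 0 1" --pt "0 0 0 0 1" --pt "0 0 0 0 1" --pt "0 0 0 0 1"

```text
time: 51.0
tcp_pos: [0.4754, -0.0171, 0.0071]
orientation: [-3.14, -0.104, -0.001]
wrist_force: [-0.5, 3.1, 6.1]
opening: 0.489
grasp_force: 30.0
```

jog_arm --pt "0 0 0 0 1" --pt "0 0 0 0 1" --pt "0 0 -0.005 0 1" --pt "0 0 -0.015 0 1" --pt "0 0 -0.02 0 1" --pt "0 0 -0.02 0 1" --pt "0 0 0 -0.006 1" --pt "0 0 0 0 1"

```text
time: 51.8
tcp_pos: [0.4745, -0.0174, 0.066]
orientation: [3.139, 0.114, -0.001]
wrist_force: [-0.1, 0.1, -2.1]
opening: 0.486
grasp_force: 30.0
```

jog_arm --pt "-0.01 0.03 0 0 1" --pt "-0.01 0.03 0 0 1" --pt "0 0.03 0 0 1" --pt "0 0.03 0 0 1" --pt "0 0.03 0 0 1" --pt "0 0.03 0 0 1" --pt "0 0.03 0 0 1" --pt "0 0.03 0 0 1" --pt "0 0.03 0 0 1" --pt "0 0.029 0 0 1" --pt "0 0 0 0 1" --pt "0 0 0 0 1"

```text
time: 53.0
tcp_pos: [0.4755, -0.3164, 0.0646]
orientation: [-3.137, -0.112, 0.004]
wrist_force: [-0.7, 0.8, -2.4]
opening: 0.489
grasp_force: 30.0
```

Run:
```python
from h import *
np.set_printoptions(precision=4,suppress=True)
to(.4765,-.314,.015,.0754)
p,d=snap('side');C=cloud('side',d);print(boxes('side',dark('side',p,C)&(C[...,2]>.01),.016))
```

```text
at [ 0.4755 -0.3164  0.0646] yaw 0.071 grip 30.0 open 0.489 | turn -0.004 dx 0.0012 dy -0.0023 dz 0.0496
[[ 0.4674  0.1535  0.1229  0.0486  0.042 ]
 [ 0.5131 -0.3937  0.1255  0.1099  0.0891]]
```

The left plate was knocked about 3 cm towards the robot, so I'll re-measure it before picking it up. First I'll set the middle plate down.

jog_arm --pt "0 -0.002 0.02 0 1" --pt "0 0 0.02 0 1" --pt "0 0 0.007 0 1" --pt "0 0 0.002 0 1" --pt "0 0 0.001 0 1" --pt "0 0 0.001 0 1" --pt "0 0 0 0 1" --pt "0 0 0 0 1"

```text
time: 53.85
tcp_pos: [0.4767, -0.3153, 0.0161]
orientation: [3.139, 0.113, 0.001]
wrist_force: [-0.6, 0.5, -2.2]
opening: 0.484
grasp_force: 30.0
```

jog_arm --pt "0 0 0.001 0 1" --pt "0 0 0.001 0 1" --pt "0 0 0 0 1" --pt "0 0 0 0 1"

```text
time: 54.25
tcp_pos: [0.4768, -0.3154, 0.0151]
orientation: [3.139, 0.114, -0.0]
wrist_force: [-3.9, 2.1, 7.8]
opening: 0.485
grasp_force: 30.0
```

jog_arm --pt "0 0 0 0 0.45" --pt "0 0 0 0 0.4" --pt "0 0 0 0 0.35" --pt "0 0 0 0 0.35" --pt "0 0 -0.02 0 0.35" --pt "0 0 -0.04 0 0.2" --pt "0 0 -0.04 0 0.2" --pt "0 -0.03 0 0 0.2" --pt "0 -0.03 0 0 0.2" --pt "0 -0.03 0 0 0.2" --pt "0 -0.03 0 0 0.2" --pt "0 -0.03 0 0 0.2"

```text
time: 55.45
tcp_pos: [0.4653, -0.1643, 0.1134]
orientation: [3.14, 0.113, 0.0]
wrist_force: [0.9, -0.0, -0.6]
opening: 0.801
grasp_force: 0.0
```

jog_arm --pt "0 -0.03 0 0 0.2" --pt "0 -0.03 0 0 0.2" --pt "0 -0.03 0 0 0.2" --pt "0 -0.03 0 0 0.2" --pt "0 -0.03 0 0 0.2" --pt "0 0 0 0 0.2"

```text
time: 56.05
tcp_pos: [0.454, -0.0133, 0.1132]
orientation: [-3.139, -0.12, 0.001]
wrist_force: [-1.0, -0.2, 1.0]
opening: 0.801
grasp_force: 0.0
```

Run:
```python
from h import *
np.set_printoptions(precision=4,suppress=True)
p,d=snap('side');C=cloud('side',d);print(boxes('side',dark('side',p,C)&(C[...,2]>.01),.016))
p,d=snap('top');C=cloud('top',d);print(boxes('top',dark('top',p,C)&(C[...,2]>.01),.018))
to(.467,.147,.006,.03)
```

```text
[[ 0.4672  0.1537  0.1231  0.049   0.0316]
 [ 0.4794 -0.3148  0.1273  0.0608  0.0883]
 [ 0.487  -0.3984  0.1283  0.0642  0.0819]]
[[ 0.4684  0.1485  0.1197  0.0423  0.0276]
 [ 0.4767 -0.3157  0.1217  0.0479  0.0816]
 [ 0.4844 -0.398   0.1219  0.0498  0.0776]]
at [ 0.4548 -0.0156  0.1135] yaw 0.074 grip 0.0 open 0.800 | turn 0.044 dx 0.0171 dy -0.1622 dz 0.1075
```

jog_arm --pt "0 0 0 0.044 0.2" --pt "0.018 -0.027 0 0 0.2" --pt "0 -0.027 0 0 0.2" --pt "0 -0.027 0 0 0.2" --pt "0 -0.027 0 0 0.2" --pt "0 -0.027 0 0 0.2" --pt "0 -0.028 0 0 0.2" --pt "0 0 0 0 0.2" --pt "0 0 0 0 0.2"

```text
time: 57.05
tcp_pos: [0.4685, 0.1469, 0.1134]
orientation: [3.141, 0.044, 0.0]
wrist_force: [0.6, 0.4, 0.4]
opening: 0.798
grasp_force: 0.0
```

Run:
```python
from h import *
np.set_printoptions(precision=4,suppress=True)
p,d=snap('side');C=cloud('side',d);print(boxes('side',dark('side',p,C)&(C[...,2]>.01),.016))
to(.468,.148,.006,.03)
```

```text
[[ 0.4672  0.1534  0.1231  0.0493  0.0377]
 [ 0.4784 -0.3151  0.1294  0.0606  0.0872]
 [ 0.468  -0.3976  0.0908  0.0606  0.1279]]
at [0.4685 0.1465 0.1134] yaw 0.027 grip 0.0 open 0.798 | turn -0.003 dx -0.0005 dy -0.0015 dz 0.1074
```

jog_arm --pt "0 -0.001 0.03 0 0.2" --pt "0 0 0.03 0 0.2" --pt "0 0 0.03 0 0.2" --pt "0 0 0.018 0 0.2" --pt "0 0 0 0 0.2" --pt "0 0 0 0 0.2" --pt "0 0 0 0 1" --pt "0 0 0 0 1" --pt "0 0 0 0 1" --pt "0 0 0 0 1" --pt "0 0 0 0 1" --pt "0 0 0 0 1"

```text
time: 58.3
tcp_pos: [0.4686, 0.149, 0.0061]
orientation: [-3.141, -0.044, -0.002]
wrist_force: [-1.3, 1.5, 6.4]
opening: 0.485
grasp_force: 30.0
```

jog_arm --pt "0 0 0 0 1" --pt "0 0 0 0 1" --pt "0 0 -0.005 0 1" --pt "0 0 -0.02 0 1" --pt "0 0 -0.03 0 1" --pt "0 0 -0.03 0 1" --pt "0 0 0 0.025 1" --pt "0 0 0 0 1"

```text
time: 59.1
tcp_pos: [0.4677, 0.1485, 0.0899]
orientation: [3.141, 0.004, -0.001]
wrist_force: [-0.4, 0.2, -1.9]
opening: 0.485
grasp_force: 30.0
```

jog_arm --pt "0.012 -0.026 0 0 1" --pt "0 -0.026 0 0 1" --pt "0 -0.026 0 0 1" --pt "0 -0.026 0 0 1" --pt "0 -0.026 0 0 1" --pt "0 -0.026 0 0 1" --pt "0 -0.026 0 0 1" --pt "0 -0.026 0 0 1" --pt "0 0 0 0 1" --pt "0 0 0 0 1"

```text
time: 60.1
tcp_pos: [0.4778, 0.356, 0.0878]
orientation: [3.139, 0.007, -0.006]
wrist_force: [-0.8, -0.2, -2.7]
opening: 0.482
grasp_force: 30.0
```

Run:
```python
from h import *
to(.48,.358,.012,.003)
p,d=snap('side');q,_=snap('top');cv2.imwrite('pics/l.png',np.hstack([cv2.resize(q[90:290,60:260,::-1],None,fx=2,fy=2),cv2.resize(p[140:340,100:300,::-1],None,fx=2,fy=2)]))
```

```text
at [0.4778 0.356  0.0878] yaw 0.004 grip 30.0 open 0.482 | turn 0.001 dx 0.0022 dy -0.0020 dz 0.0758
```

View pics/l.png

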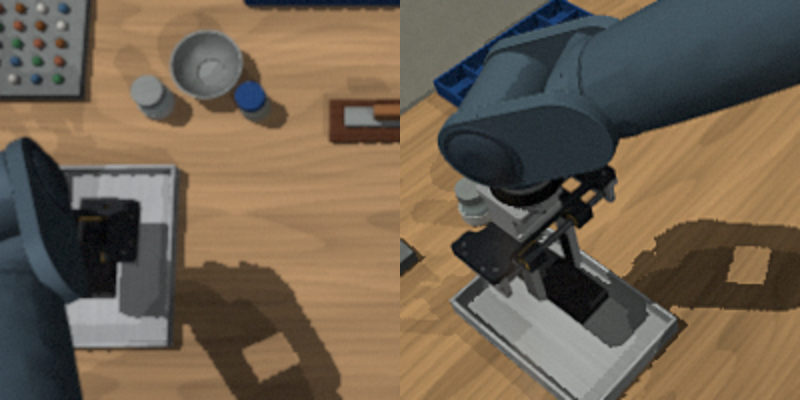

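The plate is held over the middle of the tray. Lowering it.

jog_arm --pt "0.002 -0.002 0.025 0 1" --pt "0 0 0.025 0 1" --pt "0 0 0.015 0 1" --pt "0 0 0.007 0 1" --pt "0 0 0.002 0 1" --pt "0 0 0.001 0 1" --pt "0 0 0 0 1" --pt "0 0 0 0 1"

```text
time: 61.0
tcp_pos: [0.4821, 0.3591, 0.0165]
orientation: [-3.141, -0.005, -0.003]
wrist_force: [1.0, 0.5, -2.5]
opening: 0.482
grasp_force: 30.0
```

jog_arm --pt "0 0 0.001 0 1" --pt "0 0 0.001 0 1" --pt "0 0 0 0 1" --pt "0 0 0 0 1"

```text
time: 61.4
tcp_pos: [0.4814, 0.3587, 0.0134]
orientation: [3.142, 0.005, -0.0]
wrist_force: [-0.5, -0.1, -1.6]
opening: 0.488
grasp_force: 30.0
```

jog_arm --pt "0 0 0 0 1" --pt "0 0 0.001 0 1" --pt "0 0 0.001 0 1" --pt "0 0 0 0 1" --pt "0 0 0 0 1"

```text
time: 61.9
tcp_pos: [0.4814, 0.3587, 0.0114]
orientation: [3.142, 0.005, -0.0]
wrist_force: [-0.4, 1.2, -2.2]
opening: 0.486
grasp_force: 30.0
```

jog_arm --pt "0 0 0 0 0.45" --pt "0 0 0 0 0.35" --pt "0 0 0 0 0.3" --pt "0 0 0 0 0.3" --pt "0 0 -0.02 0 0.3" --pt "0 0 -0.04 0 0.3" --pt "0 0 -0.05 0 0.3" --pt "0 0 -0.05 0 0.3" --pt "-0.04 0 0 0 0.3" --pt "-0.04 0 -0.02 0 0.3" --pt "0 0 0 0 0.3" --pt "0 0 0 0 0.3"

```text
time: 63.1
tcp_pos: [0.4014, 0.3587, 0.1922]
orientation: [-3.141, -0.007, -0.003]
wrist_force: [0.1, -0.2, 0.4]
opening: 0.701
grasp_force: 0.0
```

jog_arm --pt "0 0.035 0 0 0.3" --pt "0 0.035 0 0 0.3" --pt "0 0.035 0 0 0.3" --pt "0 0.035 0 0 0.3" --pt "0 0.035 0 0 0.3" --pt "0 0.035 0 0 0.3" --pt "0 0 0 0 0.3" --pt "0 0 0 0 0.3"

```text
time: 63.9
tcp_pos: [0.4027, 0.1478, 0.1911]
orientation: [-3.141, -0.001, 0.001]
wrist_force: [-0.1, 0.7, 1.2]
opening: 0.702
grasp_force: 0.0
```

Run:
```python
from h import *
np.set_printoptions(precision=4,suppress=True)
to(.48,.358)
p,d=snap('top');C=cloud('top',d);print(boxes('top',dark('top',p,C)&(C[...,2]>.01),.018));q,_=snap('side')
R=(slice(125,172),slice(205,300))
m=np.zeros(d.shape,np.uint8);m[R]=(C[R][...,2]>.042)&(C[R][...,2]<.06);print('rib',boxes('top',m,.052,15))
cv2.imwrite('pics/m.png',np.hstack([cv2.resize(p[80:300,60:440,::-1],(480,278)),cv2.resize(q[60:320,100:400,::-1],(320,278))]))
```

```text
at [0.4027 0.1478 0.1911] yaw 0.001 grip 0.0 open 0.702 | turn -0.000 dx 0.0774 dy -0.2102 dz 0.0000
[[ 0.4767 -0.3157  0.1221  0.0479  0.0816]
 [ 0.5134  0.356   0.0539  0.0483 -0.0033]
 [ 0.4844 -0.3983  0.1219  0.0491  0.0766]]
rib [[ 0.6666 -0.0081  0.0479  0.0139  1.5685]]
```

View pics/m.png

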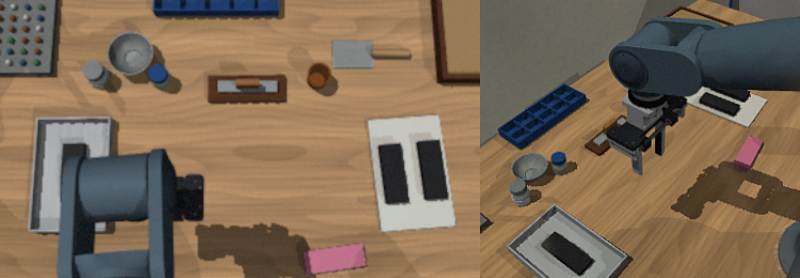

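The picture shows one plate lying in the tray, two side by side on the board, the straightedge on its rest, and the other things where they were. I'll hand it in.

```bash
python3 -c "
from cell import bot
print(bot.job_done())"
```

```text
the job is handed in; nothing more can be done
None
```

The job is handed in, though no verdict came back: the left plate rocked and lies in the tray, the middle and right plates were flat and lie on the ready board, the straightedge is back on its rest, and nothing else looks disturbed.

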